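# Sweep spacer rings through the feeder gate

## Task

With the fingertips, sweep the three loose steel spacer rings across the feeder tray and through its narrow gate, one at a time, so that each drops into the catch slot behind the gate. Keep the rings down on the tray until they drop: do not pick them up. Leave the little suction-cup fitting standing on the tray where it is, leave the screwdriver and the small computer box on the table alone, and finish with the hand clear.

Things in the scene. Friction and masses are not known exactly. Their poses are not given: they have to be found in the camera images.
- tray: the feeder tray, fixed on the table at any heading: a plastic block with a flat black deck 60 mm above the table. Origin at table height under the work area; x points from the deck towards the gate, z up. The deck spans x -116 to 61 mm, y -119 to 119 mm, with an 8 mm high rim at the back (x = -116) and both sides
- deck (a point): point on the deck surface, 60 mm straight above the tray's origin; axes as the tray. Rings and fitting start 95 to 120 mm from the gate in an arc up to about 46 degrees either side of the gate's axis, centres at least 36 mm apart; any one of the four may be the fitting
- gate (a point): centre of the gate at deck height, 55 mm along tray x from the tray's origin; axes as the tray. The gate is a 42 mm gap in an aluminium wall 14 mm high, 6 mm thick (x 55 to 61 mm). Lips 5 mm thick, 14 mm high flare back from it, 30 degrees off the x axis, to x = 28 mm, where they are about 70 mm apart. At x = 61 mm the deck ends in a sheer drop into the slot
- slot (a point): centre of the floor of the catch slot, an open-topped grey pocket behind the gate, 50 mm along x (61 to 111 mm from the tray's origin) by 80 mm along y; floor 54 mm below the deck, walls 14 mm higher than the deck; axes as the tray
- ring1: one of three identical loose steel spacer rings lying flat on the tray deck: 30 mm outside diameter, 12 mm bore, 10 mm thick, about 45 g. Origin at the centre of its underside, z axis along the bore (up while it lies flat); its yaw means nothing. It slides, and can be pushed by its rim.
- ring2: one of three identical loose steel spacer rings lying flat on the tray deck: 30 mm outside diameter, 12 mm bore, 10 mm thick, about 45 g. Origin at the centre of its underside, z axis along the bore (up while it lies flat); its yaw means nothing. It slides, and can be pushed by its rim.
- ring3: one of three identical loose steel spacer rings lying flat on the tray deck: 30 mm outside diameter, 12 mm bore, 10 mm thick, about 45 g. Origin at the centre of its underside, z axis along the bore (up while it lies flat); its yaw means nothing. It slides, and can be pushed by its rim.
- cup_fitting: a loose suction-cup fitting standing on the deck among the rings: white silicone cup foot 28 mm in diameter, metal stem, 40 mm tall in all, about 60 g. Origin at the centre of its underside, z up. To be left standing where it is
- comp_box: a small white and red single-board computer box lying on the table beside the tray, 95 x 70 x 29 mm; origin at the centre of its underside. Not part of the job
- driver: a screwdriver about 170 mm long lying on the table beside the tray; origin on its underside, x along the shaft. Not part of the job

How it is judged:
By the outcome, as a careful person would: the job done as asked, in the order asked, and still so for the second after the job is handed in, with the robot touching nothing.
It also fails if it takes over 67 s, if anything falls off the work surface, if the arm or the gripper's body presses on something with over 40 N, if the wrist force passes 120 N, or if a joint passes its speed limit or range.

## Robot

A 7-joint arm with a two-finger parallel gripper is mounted at the origin on the work surface. World frame = base frame: x ahead of the robot, y to its left, z up, the work surface at z = 0. Lengths are in m, angles in rad, forces in N, time in s.
With the tool pointing down it reaches from about 0.35 to 0.9 m from the base axis. Payload 8.1 kg.
Tool frame: the origin (TCP) lies at the very end of the fingers, on their centre line; the grasp point (between the pads) lies 19 mm behind it; z points along the fingers, y is the direction in which the jaws open and shut (so a half turn about z gives the same grasp; the last joint's range is limited). The gripper opens to 92 mm and grips with 3 to 60 N. Pads are 19 mm wide; open, the fingers measure 130 mm over their backs; the gripper's body (75 mm by 190 mm) begins 47 mm behind the grasp point.
Start: joints at [-1.297, 0.434, 0.025, 1.573, -0.012, 1.134, -0.075], TCP at [0.23, 0.581, 0.227] pointing down, gripper open.
Joint ranges: [-2.62, 2.62], [-0.44, 2.09], [-1.27, 1.32], [0.08, 2.57], [-1.32, 4.46], [0.12, 2], [-2.74, 2.74]. Speed limits (rad/s): [2.22, 2.22, 3.01, 3.01, 3.14, 3.14, 3.14].

## Interface

Orientations are given as a rotation vector (axis times angle).
In Python, from cell import observe, get_image, sign_off gives the robot as it stands.
- The arm moves only by the tool arm_command, never from a script. Its argument "deltas" is a list of rows, each an object with "xyz": the shift along the tool's x, y, z in cm, a list of three; "turn": the turn about the tool's z in degrees; "jaw": the closure in counts, from 0 (fully open) to 255 (shut). A call has 1 to 5 rows; each row is the pose to reach, as a shift and turn from the pose measured when the call began, along the tool's axes at that moment; what a row does not reach only later rows make up. A row lasts 1/12 s, in which the tool goes at most 41.7 mm and 7.16 degrees, less where a joint would pass 70% of its speed; a pose out of reach is approached as far as the arm can. A call with a gripper value outside its range is refused whole. The fingers move at their own pace and stop on an object; "force" is the grip in N (left out, the last holds). Time passes only in rows, so rows that repeat a pose let the fingers close. It gives the time, the measured TCP pose, the force and the opening at its end, in the units of the state.
- observe(): the state, without advancing time (a new reading comes with each control period).
- get_image(name): name is "scene" or "top" or "wrist"; returns a dict with "frame" (480x640x3 uint8, red, green, blue), "depth" (480x640 float32, m along the optical axis (not along the pixel's ray), 0 where there is no reading), "camera_matrix" (3x3 intrinsics, pixels), "cam_to_world" (4x4, takes a point from camera to world coordinates). Camera axes: x right, y up, looking along -z (the intrinsics and any distortion apply to the point x, -y, -z); pixel columns grow to the right and rows downward; lengths in m; the calibration is good to about 2 mm. The wrist camera is an equidistant fisheye: a pixel r from the principal point sees the ray r / f radians off the axis. A picture is of the moment at which its call begins.
- sign_off(): hands the job in, once; it reports no verdict.
The state is a dict: "clock": time; "joints": joint angles; "dq": joint speeds; "joint_efforts": joint torques, N m; "position": TCP position; "ee_rot": TCP orientation; "force": force on the tool from outside, world axes, zero at the start; "ft_torque": the same for the moment, N m; "width": opening from 0.0 (shut) to 1.0 (fully open).
Only numpy, scipy, OpenCV 4.12 (cv2) and the standard library are available. Lean on these libraries where they do the work, as an engineer would, in place of code of your own. Each camera call takes 0.05 s, during which the arm holds its last target.

## Working session

There is one attempt and no reset: what is moved stays moved. The work goes in short steps, Python scripts to look and compute and a tool call to move; the robot and the scene stay as the last step left them, time stands still between calls to the robot, and variables do not carry over. Pictures are saved under pics/ and viewed, and the job is handed in when it is done.

Besides the shell and the picture viewer there is one more tool, called as name(argument=value, ...) on one line, values as JSON. arm_command: Moves the arm, as the interface text tells. Its arguments: {"type":"object","properties":{"deltas":{"type":"array","items":{"type":"object","properties":{"xyz":{"type":"array","items":{"type":"number"}},"turn":{"type":"number"},"jaw":{"type":"number"}}}},"force":{"type":"number"}},"required":["deltas"]}

```bash
mkdir -p pics; ls
python3 - <<'E'
from cell import observe,get_image
import cv2,numpy as np
s=observe();print(s)
for n in("top","scene"):
    d=get_image(n);cv2.imwrite(f"pics/{n}0.png",d["frame"][:,:,::-1]);np.savez(f"{n}0.npz",**d)
    print(n,d["camera_matrix"],d["cam_to_world"])
E
```

```text
pics
{'clock': 0.0, 'joints': array([-1.29660073,  0.4351994 ,  0.02497172,  1.57410616, -0.01162157,
        1.13398311, -0.07509738]), 'dq': array([-0.00014664,  0.00083597, -0.00099412, -0.00086525,  0.00018546,
       -0.00010591,  0.00078415]), 'joint_efforts': array([-4.82856231e-04, -6.67857456e+01,  9.84076224e-01, -3.14454138e+01,
       -6.07315404e-02,  4.27887181e-02,  1.60330474e-04]), 'position': array([0.2298219 , 0.58066114, 0.22595609]), 'ee_rot': array([-5.88458017e-01, -3.08581277e+00,  2.42105591e-03]), 'force': array([-0.40879868, -0.46433154, -0.37302792]), 'ft_torque': array([-0.02633251, -0.04070091,  0.0230849 ]), 'width': 0.9999278927757762}
top [[515.48011143   0.         317.29620344]
 [  0.         515.48011143 235.05265891]
 [  0.           0.           1.        ]] [[ 0.0258202   0.99706295 -0.07210259  0.48463616]
 [-0.99950973  0.02702662  0.01580674  0.00456655]
 [ 0.017709    0.07165911  0.99727196  1.31962198]
 [ 0.          0.          0.          1.        ]]
scene [[487.33507097   0.         321.01781014]
 [  0.         487.33507097 231.66110654]
 [  0.           0.           1.        ]] [[-0.40648646 -0.73327615  0.54504573  1.10727415]
 [ 0.91360075 -0.33282342  0.23358563  0.23789036]
 [ 0.01012121  0.59290358  0.80520985  0.89849838]
 [ 0.          0.          0.          1.        ]]
```

View pics/top0.png

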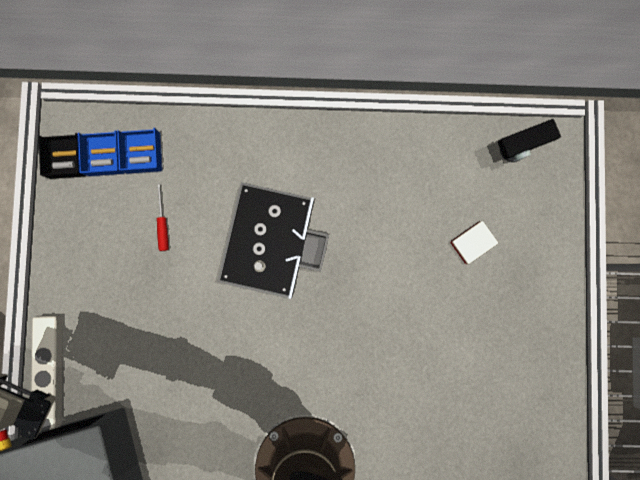

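View pics/scene0.png

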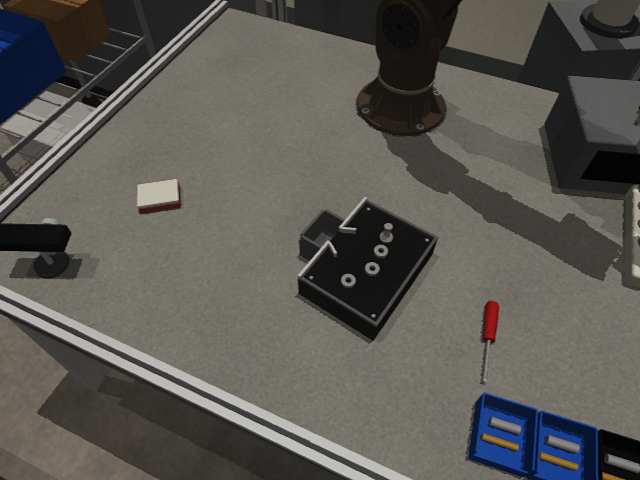

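Run:
```python
import cv2,numpy as np
f=cv2.imread("pics/top0.png")
c=f[175:305,210:340];cv2.imwrite("pics/topc.png",cv2.resize(c,(780,780)[:2],interpolation=cv2.INTER_CUBIC)[:600])
c=f[175:305,210:340];cv2.imwrite("pics/topc.png",cv2.resize(c,(585,585),interpolation=cv2.INTER_CUBIC))
f=cv2.imread("pics/scene0.png")
c=f[190:345,285:445];cv2.imwrite("pics/scc.png",cv2.resize(c,None,fx=3.75,fy=3.75,interpolation=cv2.INTER_CUBIC))
```

```text
(no output)
```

View pics/topc.png

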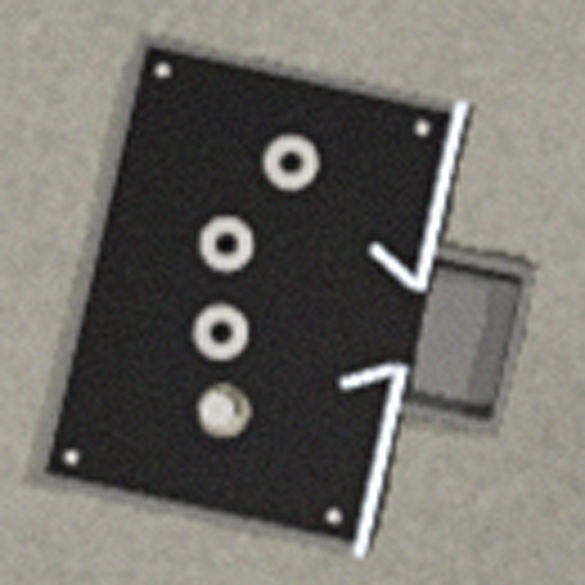

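View pics/scc.png

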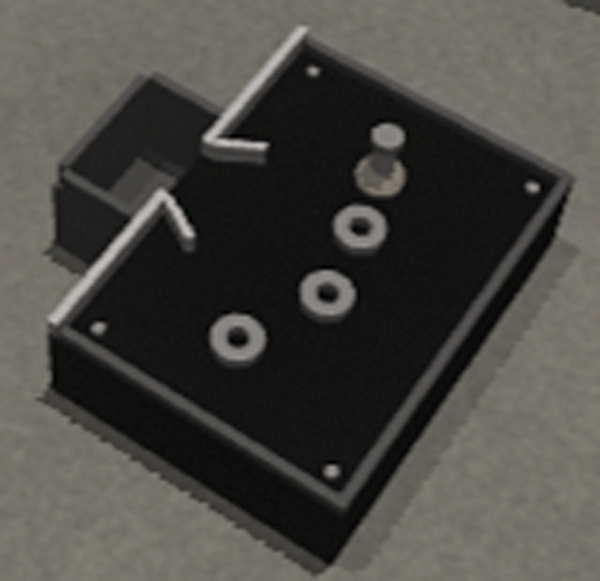

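```bash
cat > h.py <<'E'
import numpy as np,cv2
from scipy.optimize import least_squares
def ray(d,u,v,z):
    K=d["camera_matrix"];T=d["cam_to_world"]
    r=T[:3,:3]@np.array([(u-K[0,2])/K[0,0],-(v-K[1,2])/K[1,1],-1]);o=T[:3,3]
    return (o+r*(z-o[2])/r[2])
def fit(tp,wp):
    tp=np.array(tp);wp=np.array(wp)
    def f(p):
        c,s=np.cos(p[2]),np.sin(p[2]);return ((tp@np.array([[c,s],[-s,c]])+p[:2])-wp).ravel()
    r=least_squares(f,[.5,.08,-1.3]);return r.x,r.fun
def t2w(p,q):
    c,s=np.cos(p[2]),np.sin(p[2]);return np.array([[c,-s],[s,c]])@np.array(q)+p[:2]
def w2t(p,q):
    c,s=np.cos(p[2]),np.sin(p[2]);return np.array([[c,s],[-s,c]])@(np.array(q)-p[:2])
E
python3 - <<'E'
from h import *
for n,k,off,W,O in [
("top0",4.5,(210,175),[((462,102),(58,119),.074),((360,553),(58,-119),.074),((397,368),(58,-21),.074),((424,290),(58,21),.074),((376,248),(28,35),.074),((342,384),(28,-35),.074)],
 {"A":((291,162),.07),"B":((226,243),.07),"C":((221,331),.07),"F":((224,410),.063)}),
("scene0",3.75,(285,190),[((304,30),(58,-119),.074),((53,321),(58,119),.074),((207,138),(58,-21),.074),((162,194),(58,21),.074),((266,148),(28,-35),.074),((189,234),(28,35),.074)],
 {"A":((238,334),.07),"B":((327,291),.07),"C":((361,226),.07),"F":((381,178),.062)})]:
    d=np.load(n+".npz");g=lambda c:(( c[0]+.5)/k-.5+off[0],(c[1]+.5)/k-.5+off[1])
    wp=[ray(d,*g(c),z)[:2] for c,t,z in W]
    p,res=fit([np.array(t)/1000 for c,t,z in W],wp)
    print(n,p,np.degrees(p[2]));print((res.reshape(-1,2)*1000).round(1).tolist())
    for m,(c,z) in O.items():
        w=ray(d,*g(c),z)[:2];t=w2t(p,w)*1000;print(m,w.round(4),t.round(1),np.hypot(55-t[0],t[1]).round(1),np.degrees(np.arctan2(t[1],55-t[0])).round(1))
E
```

```text
top0 [ 0.55508322  0.08000621 -1.76946629] -101.38295049279164
[[-6.3, 0.2], [4.3, -0.7], [1.3, -3.2], [0.1, 1.8], [-2.2, 2.0], [2.8, -0.2]]
A [0.6318 0.0911] [-26.  73.] 109.0 42.0
B [0.5869 0.1247] [-50.1  22.4] 107.4 12.0
C [0.5393 0.1257] [-41.7 -24.5] 99.8 -14.2
F [0.497  0.1234] [-31.  -65.5] 108.1 -37.3
scene0 [ 0.55467384  0.0824172  -1.77038789] -101.43575407181622
[[3.9, -1.7], [-4.9, -0.1], [2.5, 0.3], [-2.4, -0.3], [1.9, -0.5], [-1.1, 2.3]]
A [0.6297 0.093 ] [-25.3  71.4] 107.4 41.6
B [0.5853 0.1264] [-49.2  21.3] 106.3 11.5
C [0.5381 0.1287] [-42.1 -25.4] 100.4 -14.7
F [0.497  0.1268] [-32.1 -65.3] 108.9 -36.9
```

```bash
cat >> h.py <<'E'
from scipy.spatial.transform import Rotation as R
P=np.array([.5549,.0812,-1.7699])
def go(s,t,z,head,p=P):
    """delta for TCP at tray t(mm), z(m), tool y along tray direction head deg (mod 180)"""
    M=R.from_rotvec(s["ee_rot"]).as_matrix()
    w=np.append(t2w(p,np.array(t)/1000),z)
    d=M.T@(w-s["position"])*100
    hy=np.degrees(np.arctan2(M[1,1],M[0,1]));want=np.degrees(p[2])+head
    turn=-((want-hy+90)%180-90)
    return d.round(2),round(turn,1)
def where(s,p=P):
    M=R.from_rotvec(s["ee_rot"]).as_matrix()
    h=np.degrees(np.arctan2(M[1,1],M[0,1])-p[2])
    print("t",round(s["clock"],2),"tray",(w2t(p,s["position"][:2])*1000).round(1),"z",s["position"][2].round(4),"head",round((h+90)%180-90,1),"toolz",M[:,2].round(3),"F",s["force"].round(1),"w",round(s["width"],3))
E
python3 - <<'E'
from h import *
from cell import *
s=observe();where(s);print(go(s,(-73,-40),.16,25.6))
E
```

```text
t 0.1 tray [-425.4 -417.4] z 0.226 head -10.2 toolz [-0.    -0.001 -1.   ] F [0.3 0.8 0.2] w 0.999
(array([-43.38, -28.  ,   6.65]), np.float64(-35.8))
```

arm_command(deltas=[{"xyz": [-4.0, -2.6, 0.5], "turn": -7, "jaw": 255}, {"xyz": [-7.5, -4.8, 1], "turn": -14, "jaw": 255}, {"xyz": [-11, -7.1, 1], "turn": -21, "jaw": 255}, {"xyz": [-14.5, -9.4, 1], "turn": -28, "jaw": 255}, {"xyz": [-18, -11.6, 1], "turn": -35.8, "jaw": 255}], force=20)

```text
clock: 0.52
position: [0.35, 0.4116, 0.2158]
ee_rot: [0.369, -3.119, 0.004]
force: [1.3, -0.3, 0.4]
width: 0.685
```

Run:
```python
from h import *
from cell import *
s=observe();where(s);print(go(s,(-73,-40),.18,25.6))
```

```text
t 0.52 tray [-283.4 -266.2] z 0.2158 head 24.9 toolz [-0.001 -0.002 -1.   ] F [ 1.3 -0.3  0.4] w 0.685
(array([-11.66, -28.6 ,   3.62]), np.float64(-0.7))
```

arm_command(deltas=[{"xyz": [-1.5, -3.7, 0.5], "turn": -0.7, "jaw": 255}, {"xyz": [-3, -7.4, 1], "turn": -0.7, "jaw": 255}, {"xyz": [-4.5, -11, 1.5], "turn": -0.7, "jaw": 255}, {"xyz": [-6, -14.7, 2], "turn": -0.7, "jaw": 255}, {"xyz": [-7.5, -18.4, 2.5], "turn": -0.7, "jaw": 255}])

```text
clock: 0.93
position: [0.4665, 0.2483, 0.1907]
ee_rot: [0.389, -3.116, 0.004]
force: [1.1, 1.5, 0.4]
width: 0.319
```

Run:
```python
from h import *
from cell import *
s=observe();where(s);print(go(s,(-73,-40),.18,25.6))
d=get_image("wrist");cv2.imwrite("pics/w1.png",d["frame"][:,:,::-1]);np.savez("w1.npz",**d);print(d["camera_matrix"],d["cam_to_world"])
```

```text
t 0.93 tray [-146.3 -119.7] z 0.1907 head 25.6 toolz [-0.001 -0.003 -1.   ] F [1.1 1.5 0.4] w 0.319
(array([ -4.02, -10.05,   1.09]), np.float64(0.0))
[[371.64829954   0.         323.43011701]
 [  0.         371.64829954 240.66792556]
 [  0.           0.           1.        ]] [[-0.24676978 -0.92596746 -0.28581277  0.38829533]
 [ 0.96907361 -0.23609989 -0.0717857   0.22828024]
 [-0.00100914 -0.29468815  0.95559294  0.34870087]
 [ 0.          0.          0.          1.        ]]
```

View pics/w1.png

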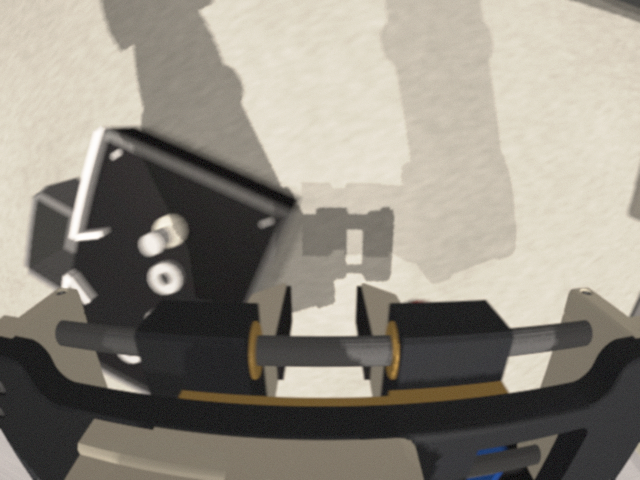

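arm_command(deltas=[{"xyz": [-1.6, -3.8, 0.3], "turn": 0, "jaw": 255}, {"xyz": [-3, -7.4, 0.6], "turn": 0, "jaw": 255}, {"xyz": [-4.0, -10.05, 1], "turn": 0, "jaw": 255}, {"xyz": [-4.0, -10.05, 1.0], "turn": 0, "jaw": 255}, {"xyz": [-4.0, -10.05, 1.0], "turn": 0, "jaw": 255}])

```text
clock: 1.4
position: [0.5347, 0.1486, 0.18]
ee_rot: [0.366, -3.119, 0.014]
force: [-1.2, 0.1, 0.4]
width: 0.005
```

Run:
```python
from h import *
from cell import *
s=observe();where(s);print(go(s,(-73,-40),.0635,25.6))
d=get_image("wrist");cv2.imwrite("pics/w2.png",d["frame"][:,:,::-1]);np.savez("w2.npz",**d)
d=get_image("top");c=d["frame"][175:305,210:340,::-1];cv2.imwrite("pics/t2.png",cv2.resize(c,(585,585),interpolation=cv2.INTER_CUBIC))
```

```text
t 1.4 tray [-62.1 -33.1] z 0.18 head 24.8 toolz [-0.    -0.009 -1.   ] F [-1.2  0.1  0.4] w 0.005
(array([ 0.14,  1.38, 11.64]), np.float64(-0.8))
```

View pics/w2.png

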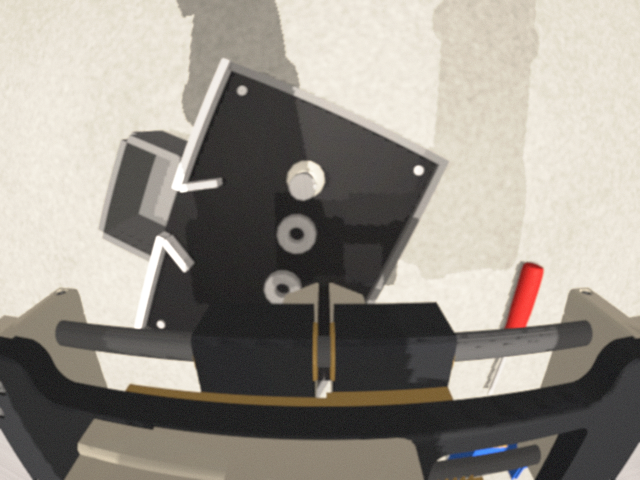

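View pics/t2.png

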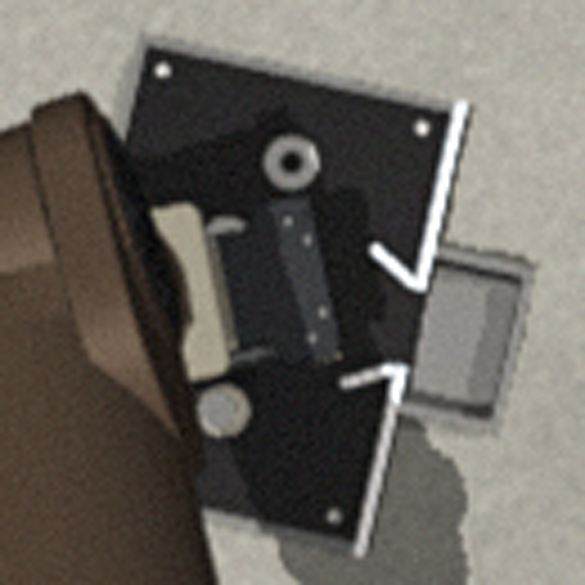

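```bash
cat >> h.py <<'E'
def wray(d,u,v,z):
    K=d["camera_matrix"];T=d["cam_to_world"]
    a=np.array([(u-K[0,2]),(v-K[1,2])])/K[0,0];th=np.hypot(*a);e=a/th*np.sin(th)
    r=T[:3,:3]@np.array([e[0],-e[1],-np.cos(th)]);o=T[:3,3]
    return (o+r*(z-o[2])/r[2])
E
python3 - <<'E'
from h import *
from cell import *
s=observe();where(s);print(go(s,(-73,-40),.0635,25.6))
d=np.load("w2.npz")
f=lambda u,v,z:(w2t(P,wray(d,u,v,z)[:2])*1000).round(1)
print("C",f(297,233,.07),"lip-",f(219,182,.074),"lip+",f(188,268,.074),"gate-",f(180,186,.074),"gate+",f(161,240,.074),"wallend",f(226,61,.074))
E
```

```text
t 1.5 tray [-65.2 -35.1] z 0.1803 head 25.1 toolz [-0.    -0.007 -1.   ] F [-0.2  0.5  0.3] w 0.004
(array([ 0.09,  1.  , 11.67]), np.float64(-0.5))
C [-41.3 -28. ] lip- [ 27.1 -40.6] lip+ [27.3 34.5] gate- [ 54.9 -25.5] gate+ [56.2 22.1] wallend [  57.8 -124.2]
```

arm_command(deltas=[{"xyz": [0.1, 1.0, 2], "turn": -0.5, "jaw": 255}, {"xyz": [0.1, 1.0, 5], "turn": -0.5, "jaw": 255}, {"xyz": [0.1, 1.0, 8], "turn": -0.5, "jaw": 255}, {"xyz": [0.1, 1.0, 10.0], "turn": -0.5, "jaw": 255}, {"xyz": [0.1, 1.0, 10.5], "turn": -0.5, "jaw": 255}])

```text
clock: 1.92
position: [0.5269, 0.1622, 0.0722]
ee_rot: [0.393, -3.111, 0.012]
force: [-0.7, 0.6, -0.6]
width: 0.004
```

Run:
```python
from h import *
from cell import *
s=observe();where(s);print(go(s,(-73,-40),.0635,25.6))
```

```text
t 1.92 tray [-73.9 -43.4] z 0.0722 head 25.8 toolz [-0.005 -0.008 -1.   ] F [-0.7  0.6 -0.6] w 0.004
(array([-0.28, -0.22,  0.87]), np.float64(0.2))
```

arm_command(deltas=[{"xyz": [-0.3, -0.2, 0.5], "turn": 0, "jaw": 255}, {"xyz": [-0.3, -0.2, 0.8], "turn": 0, "jaw": 255}, {"xyz": [-0.3, -0.2, 0.8], "turn": 0, "jaw": 255}])

```text
clock: 2.17
position: [0.5305, 0.1617, 0.0645]
ee_rot: [0.394, -3.111, 0.011]
force: [0.0, 0.3, 0.5]
width: 0.007
```

Run:
```python
from h import *
from cell import *
s=observe();where(s);print(go(s,(-73,-40),.0635,25.6));print(go(s,(-22,-15.6),.0635,25.6))
d=get_image("scene");c=d["frame"][170:345,285:445,::-1];cv2.imwrite("pics/s3.png",cv2.resize(c,None,fx=3.4,fy=3.4,interpolation=cv2.INTER_CUBIC))
d=get_image("wrist");cv2.imwrite("pics/w3.png",d["frame"][:,:,::-1])
```

```text
t 2.17 tray [-74.1 -39.8] z 0.0645 head 25.8 toolz [-0.005 -0.008 -1.   ] F [0.  0.3 0.5] w 0.007
(array([ 0.06, -0.09,  0.1 ]), np.float64(0.2))
(array([ 0.09, -5.74,  0.14]), np.float64(0.2))
```

View pics/s3.png

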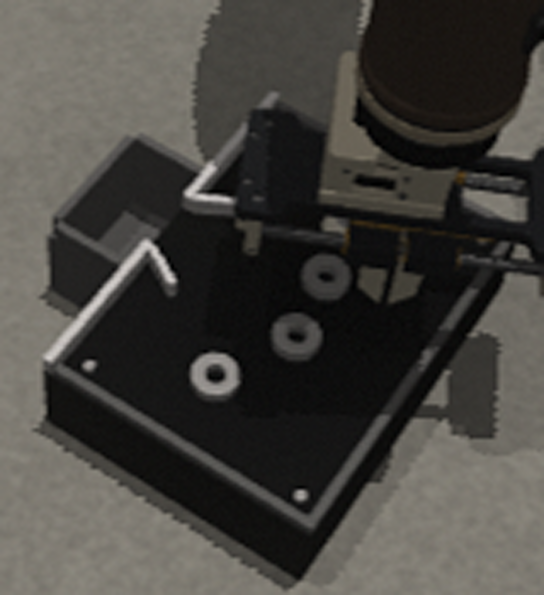

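View pics/w3.png

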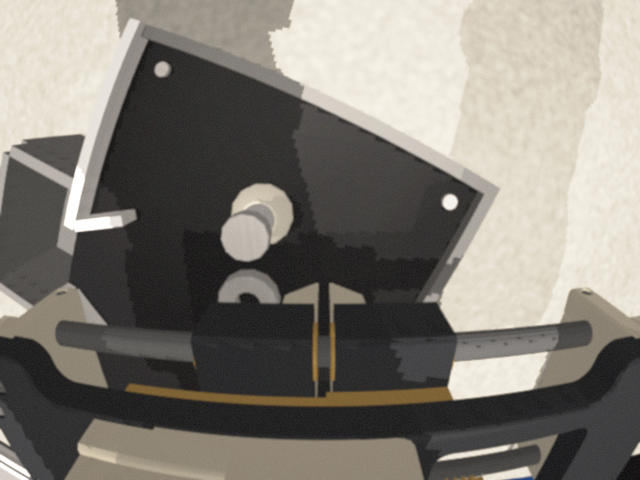

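Run:
```python
from h import *
from cell import *
d=get_image("scene");c=d["frame"][230:275,365:425,::-1];cv2.imwrite("pics/s4.png",cv2.resize(c,None,fx=12,fy=12,interpolation=cv2.INTER_CUBIC))
d=get_image("wrist");c=d["frame"][260:320,200:420,::-1];cv2.imwrite("pics/w4.png",cv2.resize(c,None,fx=3.5,fy=3.5,interpolation=cv2.INTER_CUBIC))
```

```text
(no output)
```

View pics/s4.png

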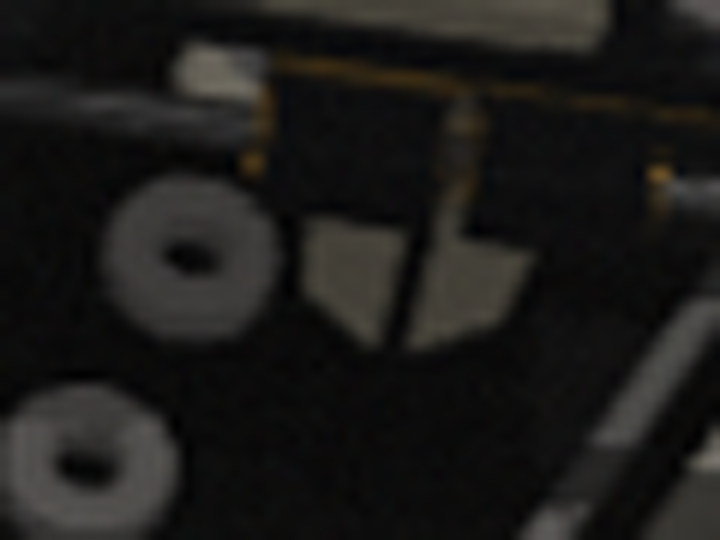

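View pics/w4.png

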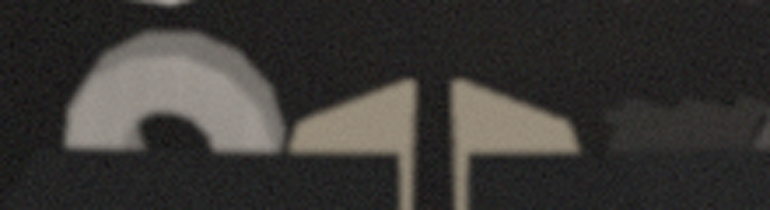

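```bash
cat >> h.py <<'E'
def gx(s,ring,phi,back=24.5,z=.0625,lat=0,p=P):
    """TCP so that the tool-x side face pushes a ring at tray `ring` along phi (deg)"""
    c,k=np.cos(np.radians(phi)),np.sin(np.radians(phi))
    t=np.array(ring)-back*np.array([c,k])+lat*np.array([-k,c])
    return t.round(1),*go(s,t,z,phi-90,p)
E
python3 - <<'E'
from h import *
from cell import *
s=observe();where(s);print(s["joints"].round(2))
M=R.from_rotvec(s["ee_rot"]).as_matrix();print(np.degrees(np.arctan2(M[1,0],M[0,0])-P[2])%360)
print(gx(s,(-42,-25.5),22,back=36,z=.085))
E
```

```text
t 2.37 tray [-73.7 -39.3] z 0.0652 head 25.8 toolz [-0.004 -0.008 -1.   ] F [ 0.2 -0.7  0.1] w 0.001
[-0.43  0.51  0.05  1.92 -0.03  0.72  1.45]
295.79350246227256
(array([-75.4, -39. ]), array([-0.09,  0.13, -1.98]), np.float64(-86.2))
```

arm_command(deltas=[{"xyz": [0, 1.0, -1.5], "turn": 0, "jaw": 232}, {"xyz": [0, 1.0, -3], "turn": 7, "jaw": 232}, {"xyz": [0, 1.0, -3], "turn": 14, "jaw": 232}, {"xyz": [0, 1.0, -3], "turn": 21, "jaw": 232}, {"xyz": [0, 1.0, -3], "turn": 28, "jaw": 232}])

```text
clock: 2.78
position: [0.5292, 0.1714, 0.0963]
ee_rot: [-0.382, -3.117, 0.011]
force: [-0.3, 0.1, 0.6]
width: 0.092
```

arm_command(deltas=[{"xyz": [0, 0, 0], "turn": 7, "jaw": 232}, {"xyz": [0, 0, 0], "turn": 14, "jaw": 232}, {"xyz": [0, 0, 0], "turn": 21, "jaw": 232}, {"xyz": [0, 0, 0], "turn": 28, "jaw": 232}, {"xyz": [0, 0, 0], "turn": 35, "jaw": 232}])

```text
clock: 3.2
position: [0.5295, 0.1716, 0.0971]
ee_rot: [1.31, 2.854, -0.009]
force: [0.1, 0.0, -0.5]
width: 0.092
```

arm_command(deltas=[{"xyz": [0, 0, 0], "turn": 7, "jaw": 232}, {"xyz": [0, 0, 0], "turn": 14, "jaw": 232}, {"xyz": [0, 0, 0], "turn": 21, "jaw": 232}, {"xyz": [0, 0, 0], "turn": 28, "jaw": 232}, {"xyz": [0, 0, 0], "turn": 28, "jaw": 232}])

```text
clock: 3.62
position: [0.5297, 0.172, 0.0977]
ee_rot: [1.967, 2.446, -0.006]
force: [0.0, 0.2, -0.4]
width: 0.088
```

Run:
```python
from h import *
from cell import *
s=observe();where(s);print(s["joints"].round(2))
print(gx(s,(-42,-25.5),22,back=36,z=.085))
```

```text
t 3.62 tray [-84.1 -42.7] z 0.0977 head -66.2 toolz [-0.    -0.005 -1.   ] F [ 0.   0.2 -0.4] w 0.088
[-0.76  0.5   0.49  1.91 -0.31  0.8   0.11]
(array([-75.4, -39. ]), array([-0.94, -0.01,  1.27]), np.float64(1.8))
```

arm_command(deltas=[{"xyz": [-0.5, 0, 1.0], "turn": 1.8, "jaw": 232}, {"xyz": [-0.8, 0, 2.3], "turn": 1.8, "jaw": 232}, {"xyz": [-0.8, 0, 3.2], "turn": 1.8, "jaw": 232}, {"xyz": [-0.8, 0, 3.4], "turn": 1.8, "jaw": 232}, {"xyz": [-0.8, 0, 3.4], "turn": 1.8, "jaw": 232}])

```text
clock: 4.03
position: [0.5308, 0.1637, 0.0628]
ee_rot: [2.005, 2.416, -0.009]
force: [-0.4, 0.0, 0.2]
width: 0.091
```

Run:
```python
from h import *
from cell import *
s=observe();where(s)
print(gx(s,(-42,-25.5),22,back=26));print(gx(s,(5,-6.5),22));
d=get_image("wrist");cv2.imwrite("pics/w5.png",d["frame"][:,:,::-1])
d=get_image("scene");c=d["frame"][170:345,285:445,::-1];cv2.imwrite("pics/s5.png",cv2.resize(c,None,fx=3.4,fy=3.4,interpolation=cv2.INTER_CUBIC))
```

```text
t 4.03 tray [-76.1 -40. ] z 0.0628 head -68.0 toolz [-0.002 -0.006 -1.   ] F [-0.4  0.   0.2] w 0.091
(array([-66.1, -35.2]), array([-1.1 ,  0.06,  0.04]), np.float64(0.0))
(array([-17.7, -15.7]), array([-6.32,  0.06,  0.06]), np.float64(0.0))
```

View pics/w5.png

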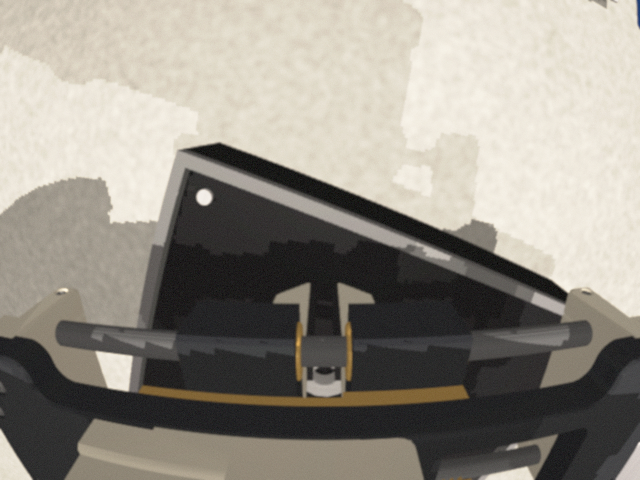

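View pics/s5.png

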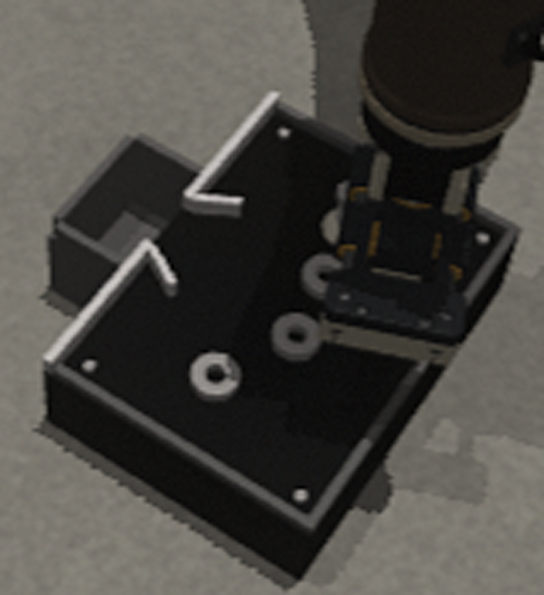

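arm_command(deltas=[{"xyz": [-1.2, 0, 0], "turn": 0, "jaw": 232}, {"xyz": [-2.4, 0, 0], "turn": 0, "jaw": 232}, {"xyz": [-3.6, 0, 0], "turn": 0, "jaw": 232}, {"xyz": [-4.6, 0, 0], "turn": 0, "jaw": 232}, {"xyz": [-5.4, 0, 0], "turn": 0, "jaw": 232}])

```text
clock: 4.55
position: [0.5419, 0.1087, 0.0644]
ee_rot: [2.007, 2.412, -0.006]
force: [0.6, -0.4, 0.7]
width: 0.086
```

Run:
```python
from h import *
from cell import *
s=observe();where(s)
for r,ph in(((4,-7),20),((12,-4),15),((22,-2),10),((32,-1),5),((40,0),0)):print(gx(s,r,ph))
d=get_image("wrist");cv2.imwrite("pics/w6.png",d["frame"][250:450,200:450,::-1])
d=get_image("scene");c=d["frame"][170:345,285:445,::-1];cv2.imwrite("pics/s6.png",cv2.resize(c,None,fx=3.4,fy=3.4,interpolation=cv2.INTER_CUBIC))
d=get_image("top");c=d["frame"][175:305,210:340,::-1];cv2.imwrite("pics/t6.png",cv2.resize(c,(585,585),interpolation=cv2.INTER_CUBIC))
```

```text
t 4.55 tray [-24.4 -18.2] z 0.0644 head -68.1 toolz [ 0.    -0.005 -1.   ] F [ 0.6 -0.4  0.7] w 0.086
(array([-19. , -15.4]), array([-0.6 ,  0.06,  0.19]), np.float64(1.9))
(array([-11.7, -10.3]), array([-1.47,  0.25,  0.19]), np.float64(6.9))
(array([-2.1, -6.3]), array([-2.51,  0.28,  0.2 ]), np.float64(11.9))
(array([ 7.6, -3.1]), array([-3.53,  0.2 ,  0.21]), np.float64(16.9))
(array([15.5,  0. ]), array([-4.38,  0.2 ,  0.21]), np.float64(21.9))
```

View pics/t6.png

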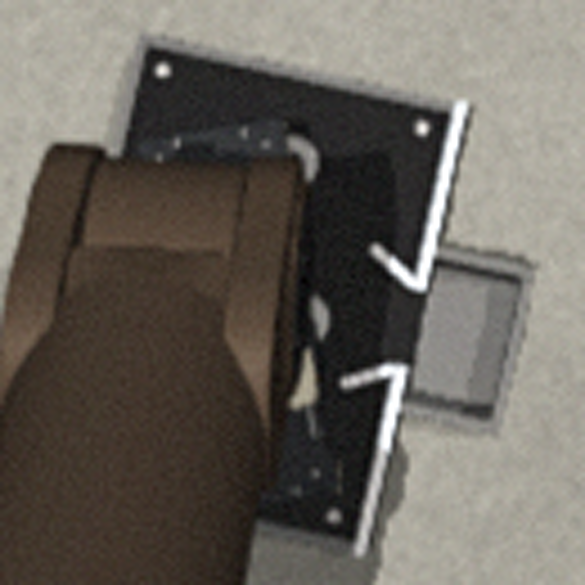

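View pics/s6.png

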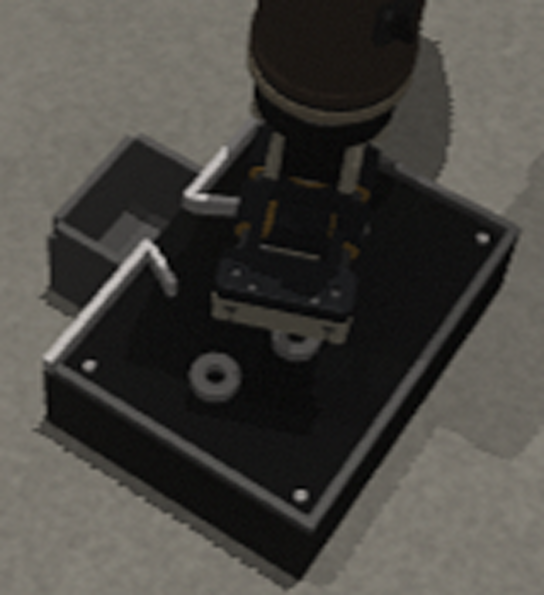

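View pics/w6.png

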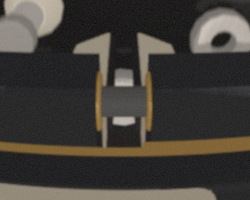

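arm_command(deltas=[{"xyz": [-0.6, 0.05, 0.1], "turn": 2, "jaw": 232}, {"xyz": [-1.45, 0.2, 0.1], "turn": 7, "jaw": 232}, {"xyz": [-2.5, 0.28, 0.15], "turn": 12, "jaw": 232}, {"xyz": [-3.5, 0.2, 0.15], "turn": 17, "jaw": 232}, {"xyz": [-4.1, 0.2, 0.15], "turn": 22, "jaw": 232}])

```text
clock: 5.12
position: [0.5513, 0.0691, 0.0628]
ee_rot: [2.436, 1.978, -0.005]
force: [0.1, 0.5, 0.0]
width: 0.093
```

Run:
```python
from h import *
from cell import *
s=observe();where(s)
for r in(45,57,68):print(gx(s,(r,0),0))
d=get_image("wrist");cv2.imwrite("pics/w7.png",d["frame"][250:450,200:450,::-1])
d=get_image("scene");c=d["frame"][170:345,285:445,::-1];cv2.imwrite("pics/s7.png",cv2.resize(c,None,fx=3.4,fy=3.4,interpolation=cv2.INTER_CUBIC))
d=get_image("top");c=d["frame"][175:305,210:340,::-1];cv2.imwrite("pics/t7.png",cv2.resize(c,(585,585),interpolation=cv2.INTER_CUBIC))
```

```text
t 5.12 tray [12.6 -1.2] z 0.0628 head 89.6 toolz [ 0.    -0.005 -1.   ] F [0.1 0.5 0. ] w 0.093
(array([20.5,  0. ]), array([-0.79,  0.12,  0.04]), np.float64(-0.4))
(array([32.5,  0. ]), array([-1.99,  0.13,  0.04]), np.float64(-0.4))
(array([43.5,  0. ]), array([-3.09,  0.14,  0.05]), np.float64(-0.4))
```

View pics/t7.png

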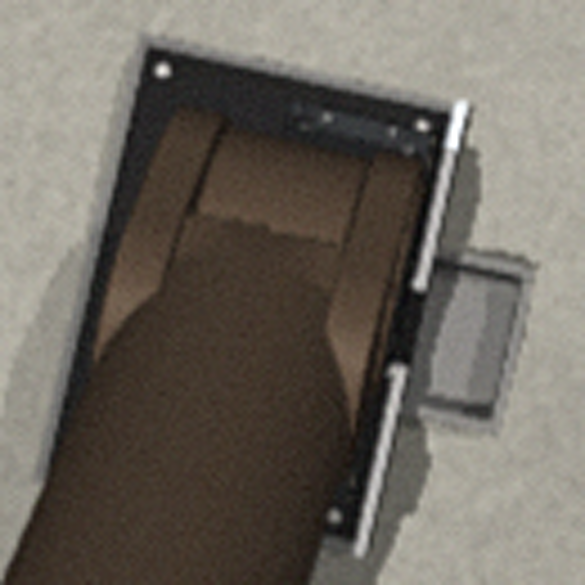

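View pics/s7.png

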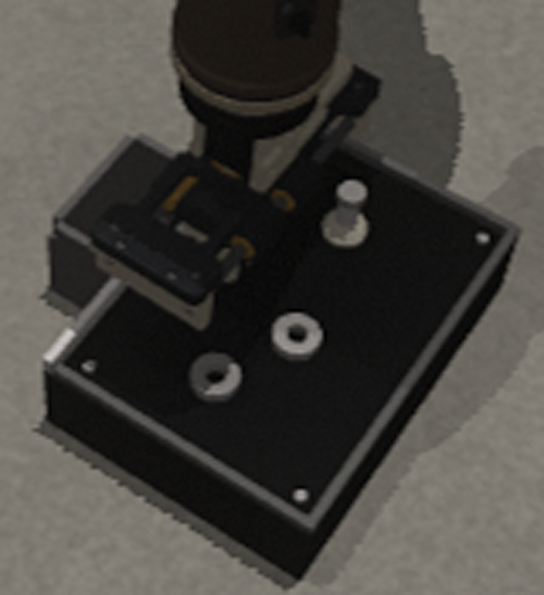

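View pics/w7.png

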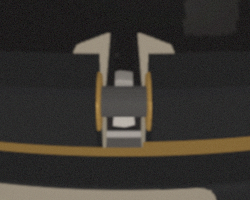

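arm_command(deltas=[{"xyz": [-0.5, 0.05, 0], "turn": 0, "jaw": 255}, {"xyz": [-1.0, 0.05, 0], "turn": 0, "jaw": 255}, {"xyz": [-1.8, 0.05, 0], "turn": 0, "jaw": 255}, {"xyz": [-2.6, 0.05, 0], "turn": 0, "jaw": 255}, {"xyz": [-3.2, 0.05, 0], "turn": 0, "jaw": 255}])

```text
clock: 5.68
position: [0.5449, 0.0371, 0.063]
ee_rot: [2.429, 1.985, -0.006]
force: [-0.8, -0.0, -0.2]
width: 0.006
```

Run:
```python
from h import *
from cell import *
s=observe();where(s)
for r in(68,70):print(gx(s,(r,0),0))
d=get_image("wrist");cv2.imwrite("pics/w8.png",d["frame"][250:450,200:450,::-1])
d=get_image("top");c=d["frame"][175:305,210:340,::-1];cv2.imwrite("pics/t8.png",cv2.resize(c,(585,585),interpolation=cv2.INTER_CUBIC))
```

```text
t 5.68 tray [45.2 -1.1] z 0.063 head 89.9 toolz [-0.    -0.006 -1.   ] F [-0.8 -0.  -0.2] w 0.006
(array([43.5,  0. ]), array([0.17, 0.1 , 0.05]), np.float64(-0.1))
(array([45.5,  0. ]), array([-0.03,  0.11,  0.05]), np.float64(-0.1))
```

View pics/t8.png

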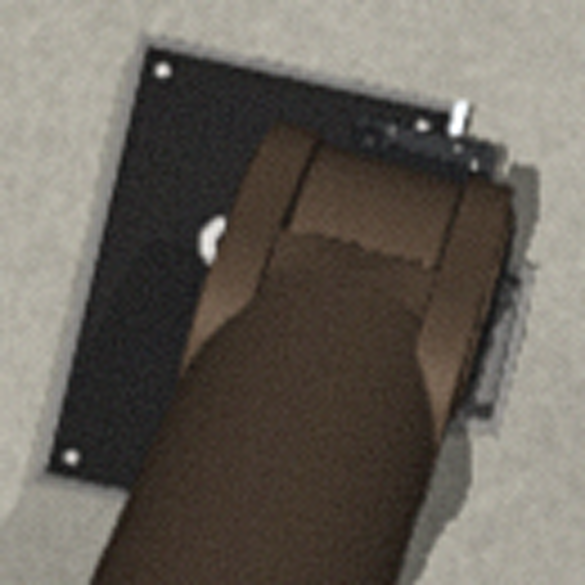

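View pics/w8.png

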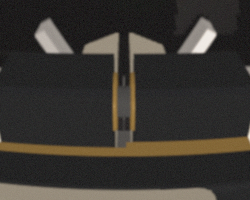

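arm_command(deltas=[{"xyz": [0.3, 0, -2], "turn": 0, "jaw": 240}, {"xyz": [3, 0, -5], "turn": 0, "jaw": 232}, {"xyz": [7, 0, -5], "turn": 5, "jaw": 232}, {"xyz": [11, 0, -5], "turn": 10, "jaw": 232}, {"xyz": [13, -1, -5], "turn": 16, "jaw": 232}])

```text
clock: 6.2
position: [0.5633, 0.1719, 0.113]
ee_rot: [2.683, 1.626, 0.002]
force: [0.3, 0.9, -0.3]
width: 0.091
```

Run:
```python
from h import *
from cell import *
s=observe();where(s)
print(gx(s,(-49.7,22),-18,back=37))
d=get_image("scene");c=d["frame"][170:345,285:445,::-1];cv2.imwrite("pics/s9.png",cv2.resize(c,None,fx=3.4,fy=3.4,interpolation=cv2.INTER_CUBIC))
d=get_image("top");c=d["frame"][175:305,210:340,::-1];cv2.imwrite("pics/t9.png",cv2.resize(c,(585,585),interpolation=cv2.INTER_CUBIC))
s=observe();where(s)
print(gx(s,(-49.7,22),-18,back=37))
```

```text
t 6.2 tray [-90.6  -9.7] z 0.113 head 73.8 toolz [ 0.003 -0.003 -1.   ] F [ 0.3  0.9 -0.3] w 0.091
(array([-84.9,  33.4]), array([0.66, 4.28, 5.07]), np.float64(1.8))
t 6.3 tray [-90.6 -13. ] z 0.1115 head 74.1 toolz [-0.001 -0.004 -1.   ] F [-1.7  0.8  0.1] w 0.094
(array([-84.9,  33.4]), array([0.75, 4.62, 4.9 ]), np.float64(2.1))
```

View pics/t9.png

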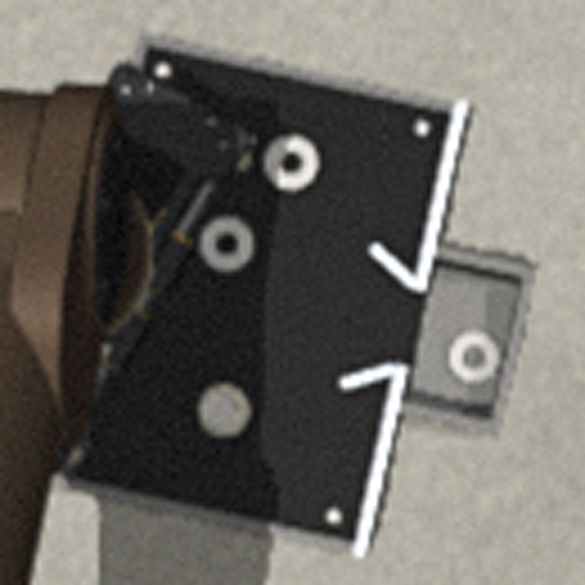

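View pics/s9.png

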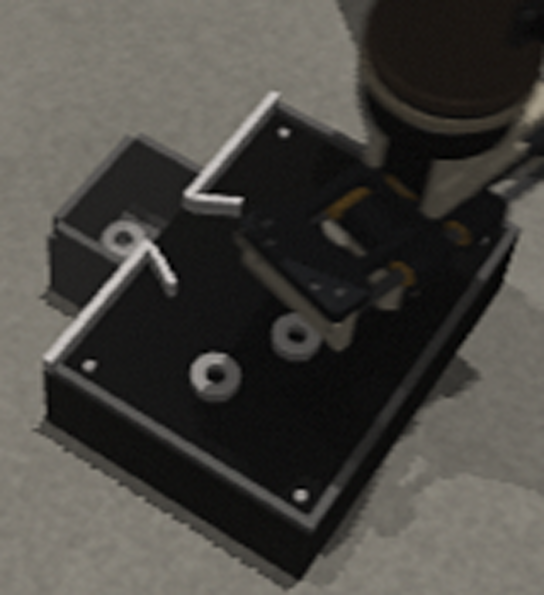

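arm_command(deltas=[{"xyz": [0.5, 2.5, 0], "turn": 2, "jaw": 232}, {"xyz": [0.8, 4.6, 1], "turn": 2, "jaw": 232}, {"xyz": [0.8, 4.6, 3], "turn": 2, "jaw": 232}, {"xyz": [0.8, 4.6, 4.3], "turn": 2, "jaw": 232}, {"xyz": [0.8, 4.6, 4.7], "turn": 2, "jaw": 232}])

```text
clock: 6.72
position: [0.6027, 0.1575, 0.0621]
ee_rot: [2.71, 1.586, -0.011]
force: [-1.3, 0.3, -0.4]
width: 0.094
```

arm_command(deltas=[{"xyz": [0, 0, 0], "turn": 0, "jaw": 232}])

```text
clock: 6.8
position: [0.6015, 0.1571, 0.0611]
ee_rot: [2.711, 1.586, -0.015]
force: [-0.7, 0.2, 0.1]
width: 0.093
```

Run:
```python
from h import *
from cell import *
s=observe();where(s)
print(gx(s,(-49.7,22),-18,back=34))
print(gx(s,(-2,6.5),-18))
d=get_image("wrist");cv2.imwrite("pics/w10.png",cv2.resize(d["frame"][250:450,200:450,::-1],None,fx=2,fy=2))
s=observe();where(s)
print(gx(s,(-49.7,22),-18,back=34))
print(gx(s,(-2,6.5),-18))
```

```text
t 6.8 tray [-83.6  30.6] z 0.0611 head 72.1 toolz [-0.008 -0.005 -1.   ] F [-0.7  0.2  0.1] w 0.093
(array([-82. ,  32.5]), array([-0.1 ,  0.23, -0.14]), np.float64(0.1))
(array([-25.3,  14.1]), array([-6.06,  0.22, -0.09]), np.float64(0.1))
t 6.85 tray [-83.5  30.6] z 0.0614 head 72.1 toolz [-0.008 -0.006 -1.   ] F [-0.4 -0.3  0.3] w 0.089
(array([-82. ,  32.5]), array([-0.08,  0.23, -0.11]), np.float64(0.1))
(array([-25.3,  14.1]), array([-6.05,  0.22, -0.06]), np.float64(0.1))
```

View pics/w10.png

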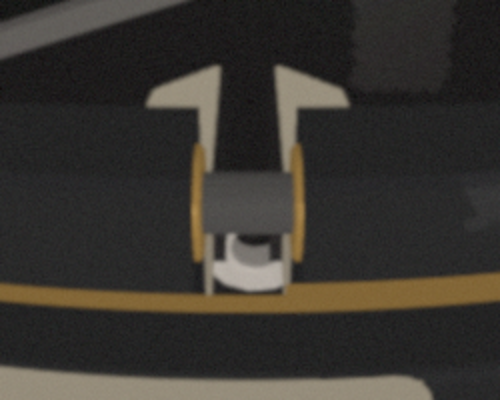

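arm_command(deltas=[{"xyz": [-1.2, 0.1, -0.05], "turn": 0, "jaw": 232}, {"xyz": [-2.4, 0.1, -0.05], "turn": 0, "jaw": 232}, {"xyz": [-3.6, 0.1, -0.05], "turn": 0, "jaw": 232}, {"xyz": [-4.6, 0.1, -0.05], "turn": 0, "jaw": 232}, {"xyz": [-5.4, 0.1, -0.05], "turn": 0, "jaw": 232}])

```text
clock: 7.27
position: [0.575, 0.1076, 0.0629]
ee_rot: [2.712, 1.584, -0.015]
force: [0.1, 0.0, 0.6]
width: 0.089
```

Run:
```python
from h import *
from cell import *
d=get_image("wrist");cv2.imwrite("pics/w11.png",cv2.resize(d["frame"][250:450,200:450,::-1],None,fx=2,fy=2))
d=get_image("top");c=d["frame"][175:305,210:340,::-1];cv2.imwrite("pics/t11.png",cv2.resize(c,(585,585),interpolation=cv2.INTER_CUBIC))
s=observe();where(s)
for r,ph in(((0,6),-16),((9,3),-12),((19,1),-8),((29,-1),-4),((39,-1),0)):print(gx(s,r,ph))
```

```text
t 7.37 tray [-29.7  14.6] z 0.0629 head 71.9 toolz [-0.008 -0.006 -1.   ] F [-0.   0.  -0.4] w 0.091
(array([-23.6,  12.8]), array([-0.64,  0.02,  0.04]), np.float64(-2.1))
(array([-15. ,   8.1]), array([-1.61, -0.16,  0.05]), np.float64(-6.1))
(array([-5.3,  4.4]), array([-2.64, -0.21,  0.06]), np.float64(-10.1))
(array([4.6, 0.7]), array([-3.69, -0.26,  0.07]), np.float64(-14.1))
(array([14.5, -1. ]), array([-4.69, -0.11,  0.08]), np.float64(-18.1))
```

View pics/w11.png

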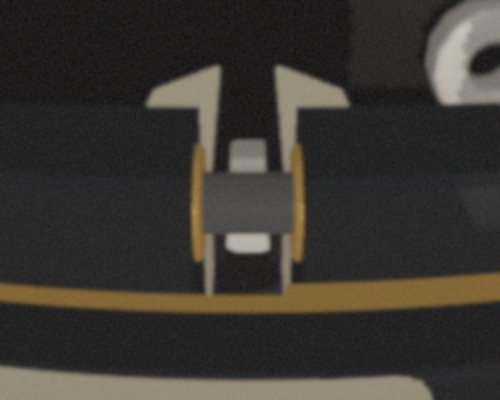

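View pics/t11.png

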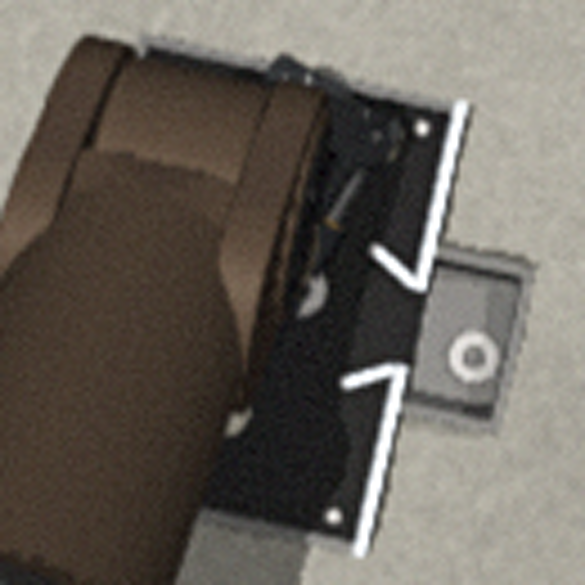

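arm_command(deltas=[{"xyz": [-0.6, 0, 0], "turn": -2, "jaw": 232}, {"xyz": [-1.6, -0.15, 0], "turn": -6, "jaw": 232}, {"xyz": [-2.6, -0.2, 0], "turn": -10, "jaw": 232}, {"xyz": [-3.6, -0.25, 0], "turn": -14, "jaw": 232}, {"xyz": [-4.4, -0.15, 0], "turn": -18, "jaw": 232}])

```text
clock: 7.78
position: [0.5518, 0.0699, 0.0633]
ee_rot: [-2.428, -1.992, 0.015]
force: [0.2, -0.3, 0.2]
width: 0.09
```

Run:
```python
from h import *
from cell import *
d=get_image("wrist");cv2.imwrite("pics/w12.png",cv2.resize(d["frame"][250:450,200:450,::-1],None,fx=2,fy=2))
s=observe();where(s)
for r in (57,70):print(gx(s,(r,-1),0))
```

```text
t 7.83 tray [13.7 -0.8] z 0.0635 head -89.7 toolz [-0.008 -0.006 -1.   ] F [-0.7 -1.7 -0.3] w 0.089
(array([32.5, -1. ]), array([-1.88, -0.03,  0.12]), np.float64(0.3))
(array([45.5, -1. ]), array([-3.18, -0.04,  0.13]), np.float64(0.3))
```

View pics/w12.png

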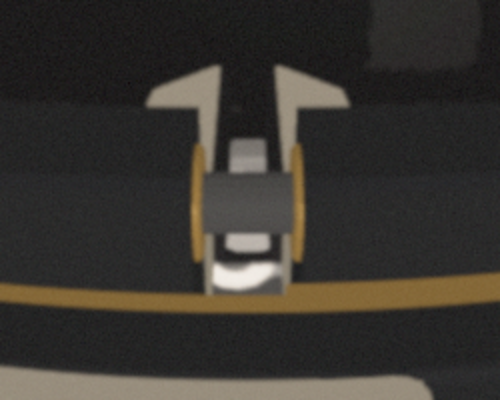

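arm_command(deltas=[{"xyz": [-0.5, 0, 0.05], "turn": 0.3, "jaw": 255}, {"xyz": [-1.0, 0, 0.05], "turn": 0.3, "jaw": 255}, {"xyz": [-1.8, 0, 0.05], "turn": 0.3, "jaw": 255}, {"xyz": [-2.6, 0, 0.05], "turn": 0.3, "jaw": 255}, {"xyz": [-3.2, 0, 0.05], "turn": 0.3, "jaw": 255}])

```text
clock: 8.25
position: [0.5451, 0.0354, 0.0633]
ee_rot: [2.432, 1.989, -0.017]
force: [-0.9, 0.2, 0.2]
width: 0.007
```

Run:
```python
from h import *
from cell import *
s=observe();where(s)
print(gx(s,(-26,72.5),-60,back=33,z=.115))
```

```text
t 8.25 tray [46.8 -0.5] z 0.0633 head 90.0 toolz [-0.008 -0.007 -1.   ] F [-0.9  0.2  0.2] w 0.007
(array([-42.5, 101.1]), array([ 8.89, 10.12, -5.31]), np.float64(60.0))
```

arm_command(deltas=[{"xyz": [0.3, 0, -2], "turn": 0, "jaw": 240}, {"xyz": [2.5, 2, -5], "turn": 7, "jaw": 232}, {"xyz": [5, 5, -5.3], "turn": 14, "jaw": 232}, {"xyz": [8, 8, -5.3], "turn": 21, "jaw": 232}, {"xyz": [9, 10, -5.3], "turn": 28, "jaw": 232}])

```text
clock: 8.67
position: [0.6645, 0.1091, 0.1154]
ee_rot: [2.841, 1.339, -0.011]
force: [0.8, 1.4, -0.4]
width: 0.089
```

arm_command(deltas=[{"xyz": [0, 0, 0], "turn": 7, "jaw": 232}, {"xyz": [0, 0, 0], "turn": 14, "jaw": 232}, {"xyz": [0, 0, 0], "turn": 21, "jaw": 232}, {"xyz": [0, 0, 0], "turn": 28, "jaw": 232}, {"xyz": [0, 0, 0], "turn": 32, "jaw": 232}])

```text
clock: 9.08
position: [0.6644, 0.1087, 0.1151]
ee_rot: [3.099, 0.492, -0.01]
force: [-0.4, 0.0, 0.5]
width: 0.089
```

Run:
```python
from h import *
from cell import *
d=get_image("top");c=d["frame"][175:305,210:340,::-1];cv2.imwrite("pics/t13.png",cv2.resize(c,(585,585),interpolation=cv2.INTER_CUBIC))
d=get_image("scene");c=d["frame"][170:345,285:445,::-1];cv2.imwrite("pics/s13.png",cv2.resize(c,None,fx=3.4,fy=3.4,interpolation=cv2.INTER_CUBIC))
s=observe();where(s);print(s["joints"].round(2))
print(gx(s,(-26,72.5),-60,back=30))
```

```text
t 9.18 tray [-48.7 101.8] z 0.115 head 29.8 toolz [-0.006 -0.005 -1.   ] F [-0.2  0.1 -0.7] w 0.092
[-0.75  0.76  0.87  1.61 -0.63  1.09 -0.96]
(array([-41. ,  98.5]), array([-0.63,  0.49,  5.25]), np.float64(-0.2))
```

View pics/t13.png

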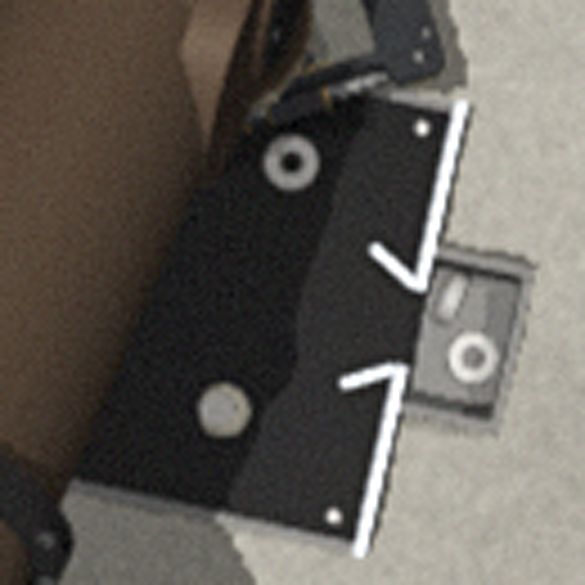

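View pics/s13.png

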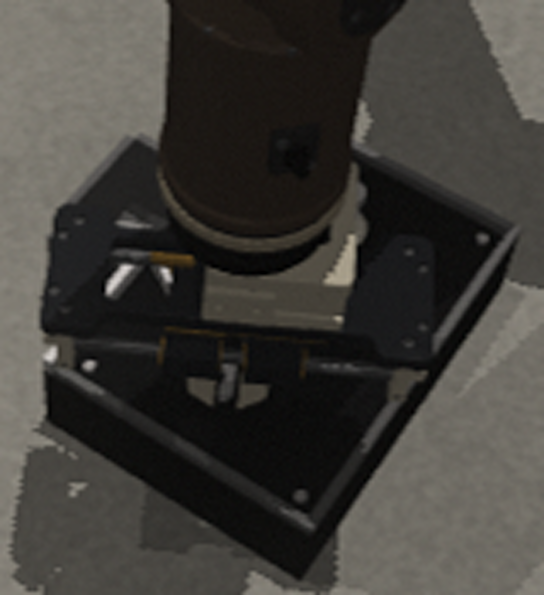

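arm_command(deltas=[{"xyz": [-0.6, 0.5, 1.0], "turn": 0, "jaw": 232}, {"xyz": [-0.6, 0.5, 3], "turn": 0, "jaw": 232}, {"xyz": [-0.6, 0.5, 4.4], "turn": 0, "jaw": 232}, {"xyz": [-0.6, 0.5, 5.0], "turn": 0, "jaw": 232}, {"xyz": [-0.6, 0.5, 5.1], "turn": 0, "jaw": 232}])

```text
clock: 9.6
position: [0.6586, 0.1017, 0.0621]
ee_rot: [3.098, 0.502, -0.015]
force: [-0.6, -0.2, 0.2]
width: 0.087
```

arm_command(deltas=[{"xyz": [0, 0, 0], "turn": 0, "jaw": 232}])

```text
clock: 9.68
position: [0.6587, 0.1015, 0.062]
ee_rot: [3.097, 0.503, -0.016]
force: [0.4, 0.0, 0.5]
width: 0.094
```

Run:
```python
from h import *
from cell import *
d=get_image("wrist");cv2.imwrite("pics/w14.png",cv2.resize(d["frame"][250:450,200:450,::-1],None,fx=2,fy=2))
s=observe();where(s)
print(gx(s,(-26,72.5),-60,back=25))
print(gx(s,(0,27.5),-60))
```

```text
t 9.73 tray [-40.4  97.6] z 0.062 head 29.9 toolz [-0.009 -0.005 -1.   ] F [-0.6 -0.1 -0.3] w 0.087
(array([-38.5,  94.2]), array([-0.4 , -0.  , -0.04]), np.float64(-0.1))
(array([-12.3,  48.7]), array([-5.64,  0.01,  0.01]), np.float64(-0.1))
```

View pics/w14.png

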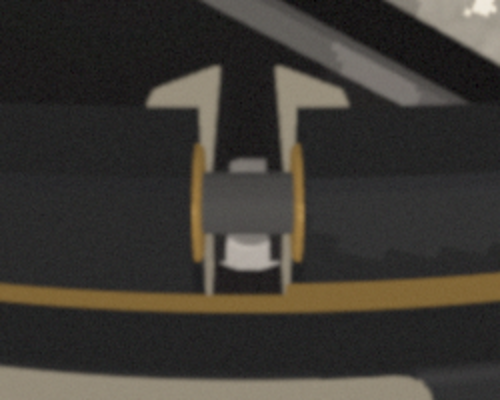

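Centred. Push.

arm_command(deltas=[{"xyz": [-1.1, 0, -0.05], "turn": 0, "jaw": 232}, {"xyz": [-2.2, 0, -0.05], "turn": 0, "jaw": 232}, {"xyz": [-3.3, 0, -0.05], "turn": 0, "jaw": 232}, {"xyz": [-4.4, 0, -0.05], "turn": 0, "jaw": 232}, {"xyz": [-5.2, 0, -0.05], "turn": 0, "jaw": 232}])

```text
clock: 10.15
position: [0.609, 0.0847, 0.0639]
ee_rot: [3.097, 0.503, -0.014]
force: [0.4, -0.2, -0.4]
width: 0.092
```

Run:
```python
from h import *
from cell import *
d=get_image("wrist");cv2.imwrite("pics/w15.png",cv2.resize(d["frame"][250:450,200:450,::-1],None,fx=2,fy=2))
d=get_image("top");c=d["frame"][175:305,210:340,::-1];cv2.imwrite("pics/t15.png",cv2.resize(c,(585,585),interpolation=cv2.INTER_CUBIC))
s=observe();where(s)
for r,ph in(((1,24),-58),((4,18),-52),((7.5,12.5),-45),((12,8),-38),((17,4.5),-31)):print(gx(s,r,ph))
```

```text
t 10.25 tray [-14.1  52. ] z 0.0638 head 29.8 toolz [-0.009 -0.005 -1.   ] F [0.4 0.5 0.4] w 0.09
(array([-12. ,  44.8]), array([-0.73, -0.18,  0.13]), np.float64(-2.2))
(array([-11.1,  37.3]), array([-1.42, -0.47,  0.14]), np.float64(-8.2))
(array([-9.8, 29.8]), array([-2.13, -0.74,  0.15]), np.float64(-15.2))
(array([-7.3, 23.1]), array([-2.84, -0.85,  0.16]), np.float64(-22.2))
(array([-4. , 17.1]), array([-3.53, -0.86,  0.16]), np.float64(-29.2))
```

View pics/w15.png

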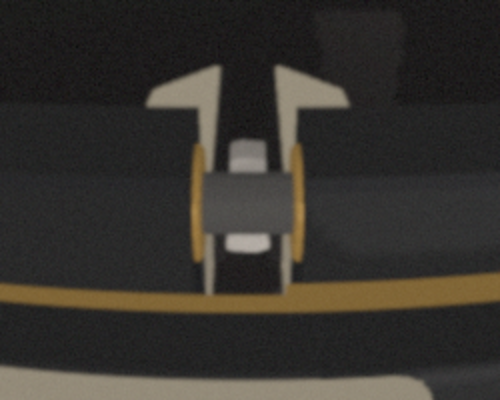

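View pics/t15.png

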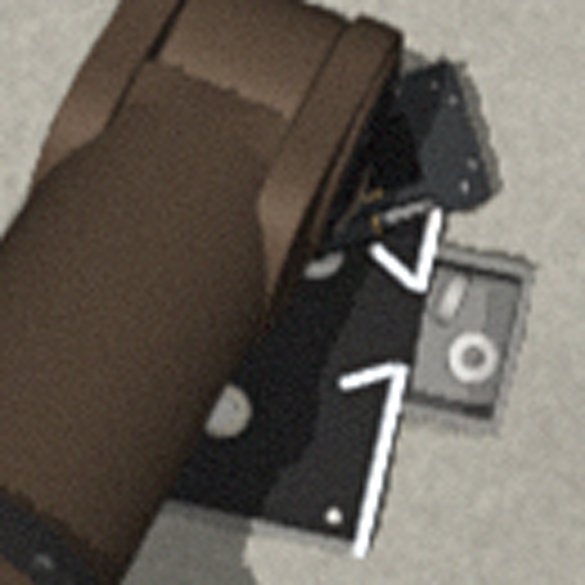

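arm_command(deltas=[{"xyz": [-0.7, -0.15, 0.1], "turn": -2, "jaw": 232}, {"xyz": [-1.4, -0.45, 0.1], "turn": -8, "jaw": 232}, {"xyz": [-2.1, -0.75, 0.1], "turn": -15, "jaw": 232}, {"xyz": [-2.8, -0.85, 0.1], "turn": -22, "jaw": 232}, {"xyz": [-3.4, -0.85, 0.1], "turn": -29, "jaw": 232}])

```text
clock: 10.67
position: [0.5742, 0.0827, 0.0635]
ee_rot: [2.871, 1.273, -0.015]
force: [-0.7, 0.3, -0.3]
width: 0.088
```

Run:
```python
from h import *
from cell import *
d=get_image("wrist");cv2.imwrite("pics/w16.png",cv2.resize(d["frame"][250:450,200:450,::-1],None,fx=2,fy=2))
d=get_image("top");c=d["frame"][175:305,210:340,::-1];cv2.imwrite("pics/t16.png",cv2.resize(c,(585,585),interpolation=cv2.INTER_CUBIC))
s=observe();where(s)
for r,ph in(((18,4),-26),((23,2),-20),((28,.5),-14),((34,-0.5),-7),((41,-1),0)):print(gx(s,r,ph))
```

```text
t 10.77 tray [-4.5 18.4] z 0.0637 head 58.9 toolz [-0.009 -0.004 -1.   ] F [-0.6  0.8  0.4] w 0.092
(array([-4. , 14.7]), array([-0.23, -0.29,  0.12]), np.float64(-5.1))
(array([-0. , 10.4]), array([-0.8 , -0.46,  0.13]), np.float64(-11.1))
(array([4.2, 6.4]), array([-1.37, -0.58,  0.13]), np.float64(-17.1))
(array([9.7, 2.5]), array([-2.04, -0.63,  0.14]), np.float64(-24.1))
(array([16.5, -1. ]), array([-2.8 , -0.58,  0.15]), np.float64(-31.1))
```

View pics/w16.png

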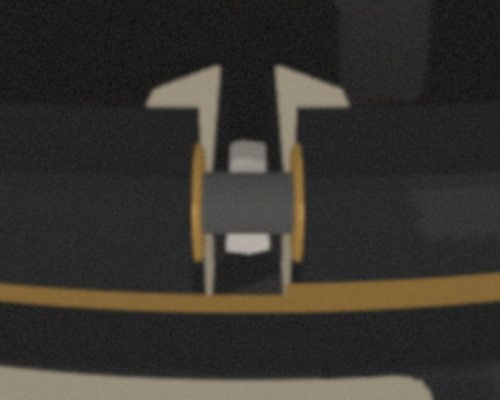

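View pics/t16.png

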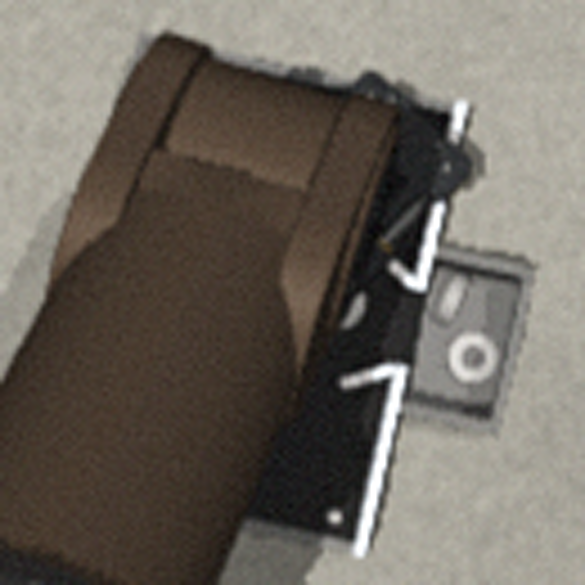

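arm_command(deltas=[{"xyz": [-0.4, -0.2, 0.1], "turn": -5, "jaw": 232}, {"xyz": [-0.9, -0.42, 0.1], "turn": -11, "jaw": 232}, {"xyz": [-1.4, -0.56, 0.1], "turn": -17, "jaw": 232}, {"xyz": [-2.0, -0.62, 0.1], "turn": -24, "jaw": 232}, {"xyz": [-2.6, -0.6, 0.1], "turn": -31, "jaw": 232}])

```text
clock: 11.18
position: [0.5528, 0.0672, 0.0631]
ee_rot: [-2.429, -1.989, 0.013]
force: [0.7, -0.0, -1.1]
width: 0.091
```

Run:
```python
from h import *
from cell import *
d=get_image("wrist");cv2.imwrite("pics/w17.png",cv2.resize(d["frame"][250:450,200:450,::-1],None,fx=2,fy=2))
d=get_image("top");c=d["frame"][175:305,210:340,::-1];cv2.imwrite("pics/t17.png",cv2.resize(c,(585,585),interpolation=cv2.INTER_CUBIC))
s=observe();where(s)
for r in (57,70):print(gx(s,(r,-1),0))
```

```text
t 11.28 tray [15.4  0.5] z 0.0633 head 89.8 toolz [-0.008 -0.004 -1.   ] F [-0.7 -0.4  0.2] w 0.09
(array([32.5, -1. ]), array([-1.71, -0.15,  0.09]), np.float64(-0.2))
(array([45.5, -1. ]), array([-3.01, -0.14,  0.1 ]), np.float64(-0.2))
```

View pics/w17.png

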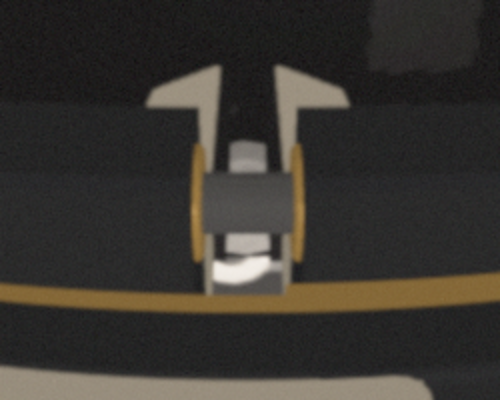

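View pics/t17.png

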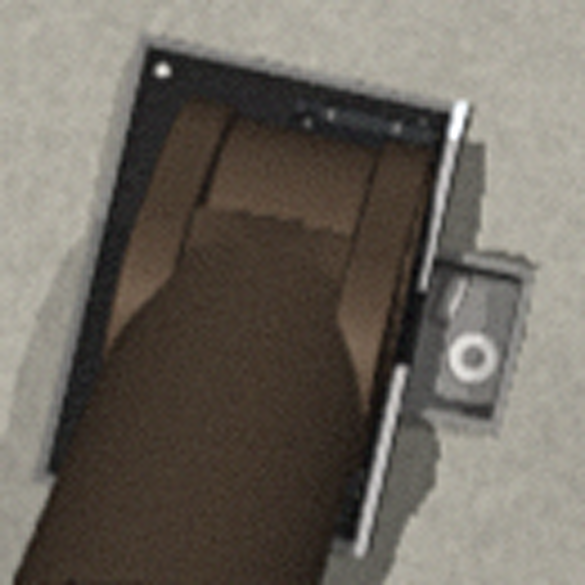

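arm_command(deltas=[{"xyz": [-0.5, -0.1, 0.05], "turn": 0, "jaw": 255}, {"xyz": [-1.0, -0.12, 0.05], "turn": 0, "jaw": 255}, {"xyz": [-1.8, -0.12, 0.05], "turn": 0, "jaw": 255}, {"xyz": [-2.5, -0.12, 0.05], "turn": 0, "jaw": 255}, {"xyz": [-3.0, -0.12, 0.05], "turn": 0, "jaw": 255}])

```text
clock: 11.7
position: [0.545, 0.0355, 0.063]
ee_rot: [-2.436, -1.981, 0.014]
force: [-0.1, 0.8, 0.3]
width: 0.008
```

arm_command(deltas=[{"xyz": [0.1, 0, 0], "turn": 0, "jaw": 255}, {"xyz": [0.3, 0, -2], "turn": 0, "jaw": 255}, {"xyz": [3, 0, -5], "turn": 0, "jaw": 255}, {"xyz": [6.5, 0, -8], "turn": 0, "jaw": 255}, {"xyz": [10, 0, -10], "turn": 0, "jaw": 255}])

```text
clock: 12.12
position: [0.5663, 0.1309, 0.1631]
ee_rot: [-2.441, -1.976, 0.013]
force: [1.1, -0.4, -0.5]
width: 0.001
```

Run:
```python
from h import *
from cell import *
d=get_image("scene");c=d["frame"][170:345,285:445,::-1];cv2.imwrite("pics/s18.png",cv2.resize(c,None,fx=3.4,fy=3.4,interpolation=cv2.INTER_CUBIC))
d=get_image("top");c=d["frame"][175:305,210:340,::-1];cv2.imwrite("pics/t18.png",cv2.resize(c,(585,585),interpolation=cv2.INTER_CUBIC))
s=observe();where(s)
```

```text
t 12.22 tray [-59.5   1.7] z 0.1639 head -89.9 toolz [-0.002  0.001 -1.   ] F [ 1.  -0.1 -0.4] w 0.002
```

View pics/s18.png

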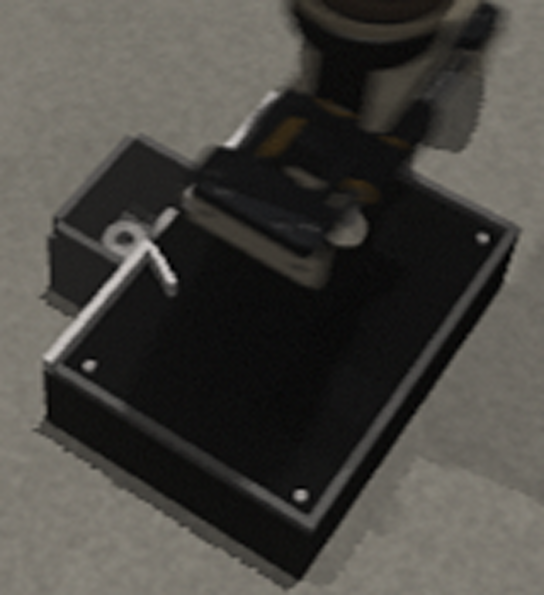

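View pics/t18.png

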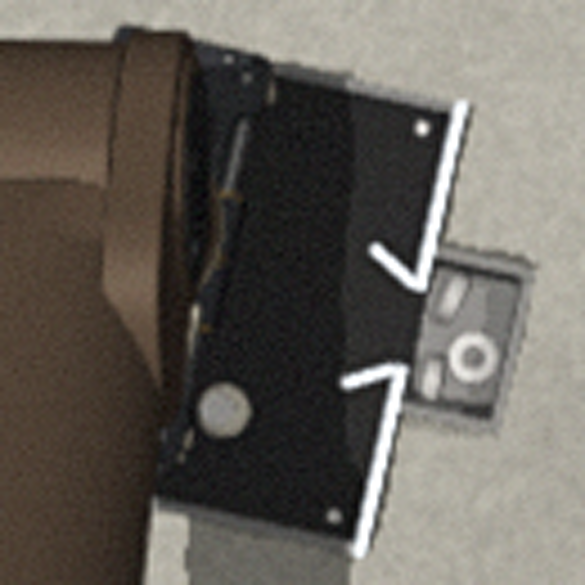

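arm_command(deltas=[{"xyz": [4, 0, -2], "turn": 0, "jaw": 255}, {"xyz": [8, 0, -4], "turn": 0, "jaw": 255}, {"xyz": [12, 0, -5], "turn": 0, "jaw": 255}, {"xyz": [15, 0, -5], "turn": 0, "jaw": 255}, {"xyz": [17, 0, -5], "turn": 0, "jaw": 255}])

```text
clock: 12.63
position: [0.6018, 0.3125, 0.2147]
ee_rot: [-2.422, -1.995, -0.003]
force: [-0.4, 1.3, -0.3]
width: 0.003
```

arm_command(deltas=[{"xyz": [3, 0, 0], "turn": 0, "jaw": 255}, {"xyz": [5, 0, 0], "turn": 0, "jaw": 255}, {"xyz": [6, 0, 0], "turn": 0, "jaw": 255}, {"xyz": [6, 0, 0], "turn": 0, "jaw": 255}, {"xyz": [6, 0, 0], "turn": 0, "jaw": 255}])

```text
clock: 13.05
position: [0.6134, 0.3701, 0.2145]
ee_rot: [-2.423, -1.994, -0.001]
force: [0.1, -1.0, -0.4]
width: 0.006
```

Run:
```python
from h import *
from cell import *
d=get_image("scene");cv2.imwrite("pics/s19.png",d["frame"][:,:,::-1])
c=d["frame"][190:345,285:445,::-1];cv2.imwrite("pics/s19c.png",cv2.resize(c,None,fx=3.75,fy=3.75,interpolation=cv2.INTER_CUBIC))
d=get_image("top");c=d["frame"][175:305,210:340,::-1];cv2.imwrite("pics/t19.png",cv2.resize(c,(585,585),interpolation=cv2.INTER_CUBIC))
K=d["camera_matrix"];T=d["cam_to_world"]
for n,u,v in(("ring1",476,344),("ringB",452,298),("ringA",432,380),("floor",440,335),("deck",330,330)):
    x=(u+.5)/4.5-.5+210;y=(v+.5)/4.5-.5+175;z=d["depth"][int(round(y)),int(round(x))]
    print(n,(T[:3,:3]@(np.array([(x-K[0,2])/K[0,0],-(y-K[1,2])/K[1,1],-1])*z)+T[:3,3]).round(3))
s=observe();where(s);print(np.abs(s["dq"]).max())
```

```text
ring1 [ 0.538 -0.012  0.014]
ringB [0.563 0.002 0.032]
ringA [0.517 0.012 0.033]
floor [0.543 0.008 0.005]
deck [0.542 0.068 0.062]
t 13.15 tray [-293.5    0.9] z 0.2151 head -89.8 toolz [-0.001  0.003 -1.   ] F [-0.8 -0.3 -1. ] w 0.002
0.007331084188221455
```

View pics/s19c.png

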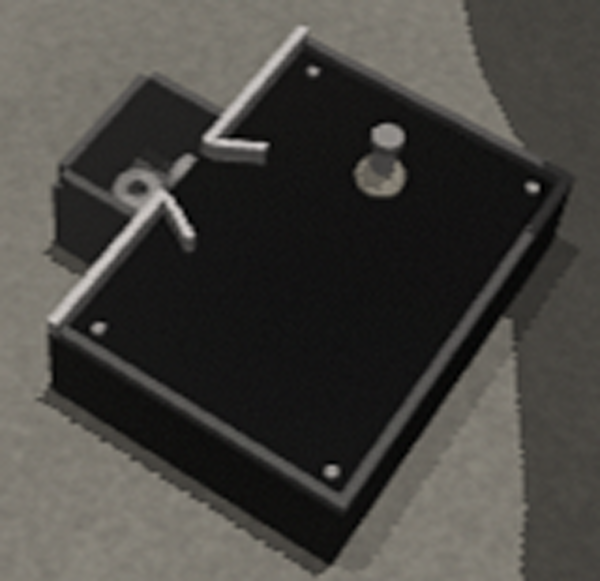

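View pics/t19.png

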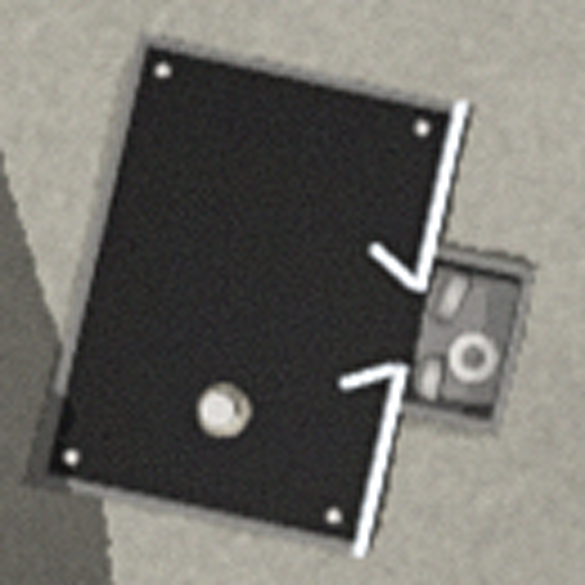

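All three rings are in the slot: one lies flat with its top at about 14 mm, and two stand on edge with their tops at about 33 mm, well below the deck. The fitting stands where it began, at crop pixel (224,410), and the hand is clear.

```bash
python3 -c "
from cell import *
print(sign_off())"
```

```text
the job is handed in; nothing more can be done
None
```

All three rings were swept one at a time along the deck, cradled against the sides of nearly closed fingertips, and through the gate. I handed the job in at about 13 s on the clock, against the 67 s limit. None of them was gripped or lifted.

- **Rings:** The last top and scene pictures and the depth readings show all three in the catch slot. One lies flat. The other two came to rest on edge, their tops about 33 mm above the table, well below the 60 mm deck. Their tops read the same height after the hand had moved away, but I did not separately check that they cannot tip later.
- **Fitting:** It stands at the same picture position as at the start.
- **Screwdriver and box:** The arm never went near them. I did not look at them again at the end.
- **Hand:** It was at rest about 0.29 m behind the tray's origin, at a height of 0.21 m.
- **Forces:** The wrist forces reported at the end of each move stayed at about 2 N or less.

**Checks that disagreed:** The cameras disagreed on positions by 2 to 3 mm. I worked within this by checking the ring's centring in the wrist picture before and during the sweeps.

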